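Lay the clamp stand down on its rest

TASK

The underside of the clamp stand's foot is to be cleaned: with the fingers, push the upright stand over onto its side, towards the low crossbar rest beside it, so that its rod comes to lie on the crossbar between the two pegs. Tip it slowly and let it down gently; let it turn over the edge of its own foot and do not lift it, carry it or shove it along the bench. Leave everything else on the bench where it is.

Things in the scene. Friction and masses are not known exactly. Their poses are not given: they have to be found in the camera images.
- stand: Clamp stand, loose, about 0.85 kg, upright. Grey foot plate 110 (its x) x 120 (its y) x 10 mm thick; a steel rod, 12 mm in diameter, rises from its centre along z to 248 mm. Boss block on the rod 88 to 112 mm up, 30 x 26 mm, its thumbscrew out to 37 mm on +x. Origin: centre of the foot's underside. The rest is on its +y or its -y side; it tips over the straight foot edge on that side.
- rod_top (a point): Centre of the rod's upper end, 248 mm from the foot's underside. The foot is heavy (centre of mass about 20 mm up, on the rod axis): let go before about 70 degrees of tilt the stand falls back, beyond that it goes over by itself; it lands at about 80 degrees. The foot does not slide if the rod is pushed 150 mm or more above the bench.
- edge_l (a point): Middle of the lower foot edge on the stand's +y side, 60 mm from the stand's origin; the edge runs along the stand's x. It is the turning edge if the rest is on the +y side.
- edge_r (a point): Middle of the lower foot edge on the stand's -y side, 60 mm from the stand's origin. It is the turning edge if the rest is on the -y side.
- rest: Crossbar rest, fixed: dark foot plate 130 (x) x 70 (y) x 10 mm, two 12 mm pegs at x = -48 and +48 mm, 110 mm high, between them a level rubber bar 16 mm thick along x, its top 80 mm above the bench. Origin: on the bench below the bar's middle. It stands 235 to 255 mm from the stand, to the stand's +y or -y side, the bar about parallel to the stand's x.
- jar: Short closed jar, 68 mm in diameter, 85 mm high, loose; origin under its centre. Stands on the side of the stand away from the rest, about as far off. To be left alone.
- dish_stack: Stack of three round dishes, 90 mm in diameter, 48 mm high, loose; origin under its centre. To be left alone.
- dish: Single round dish, 90 mm in diameter, 16 mm high, loose; origin under its centre. To be left alone.
- media_bottle: Bottle, 60 mm in diameter, 130 mm high, loose; origin under its centre. To be left alone.
- beaker: Glass beaker, 66 mm in diameter, 85 mm high, loose; origin under its centre. To be left alone.
- marker: Marker pen lying on the bench, 125 mm long along its x, 15 mm thick, loose. To be left alone.

How it is judged:
By the outcome, as a careful person would: the job done as asked, in the order asked, and still so for the second after the job is handed in, with the robot touching nothing.
It also fails if it takes over 40 s, if anything falls off the work surface, if the arm or the gripper's body presses on something with over 40 N, if the wrist force passes 120 N, or if a joint passes its speed limit or range.

ROBOT

A 7-joint arm with a two-finger parallel gripper is mounted at the origin on the work surface. World frame = base frame: x ahead of the robot, y to its left, z up, the work surface at z = 0. Lengths are in mm, angles in rad, forces in N, time in s.
With the tool pointing down it reaches from about 400 to 850 mm from the base axis. Payload 10.4 kg.
Tool frame: the origin (TCP) lies on the front face of the gripper's body, between the roots of the fingers; the fingertips stand 73 mm ahead of it and the grasp point (between the pads) lies 54 mm ahead of it (grip_point_offset is the distance from the TCP to the grasp point, in mm); z points along the fingers, y is the line along which they close (so a half turn about z gives the same grasp; the last joint's range is limited). The gripper opens to 85 mm and grips with 20 to 120 N. Pads are 22 mm wide; open, the fingers measure 114 mm over their backs; the gripper's body (76 mm by 85 mm) begins 54 mm behind the grasp point. The pads swing forward as they close: fully open they stand 13 mm farther back than shut.
Start: joints at [-1.353, 0.332, -0.065, 1.46, 0.022, 1.35, -0.088], TCP at [149.035, 606.986, 303.938] pointing down, gripper open.
Joint ranges: [-2.6, 2.6], [-0.5, 2.12], [-1.47, 1.34], [0.16, 2.42], [-1.27, 4.41], [0.06, 2.06], [-2.6, 2.6]. Speed limits (rad/s): [2.22, 2.22, 2.79, 2.79, 3.14, 3.14, 3.14].

INTERFACE

Orientations are given as [roll, pitch, yaw] about the fixed x, y, z axes, in that order (R = Rz(yaw) Ry(pitch) Rx(roll)).
In Python, from cell import * gives the robot as it stands. The module is installed in compiled form; this text tells all that it offers.
- The arm moves only by the tool apply_moves, never from a script. Its argument "moves" is a list of rows, each an object with "slide": the shift along the tool's x, y, z in m, a list of three; "delta_rot": the turn, a rotation vector about the tool's x, y, z in rad, a list of three; "grip": the closure, from 0 (fully open) to 1 (shut). A call has 1 to 12 rows; each row shifts and turns the commanded pose from where the row before left it, along the tool's axes as they then stand; what a row does not reach is not made up. A row lasts 1/8 s, in which the tool goes at most 62.5 mm and 10.7 degrees, less where a joint would pass 70% of its speed; a pose out of reach is approached as far as the arm can. A call is refused whole if a number of a shift passes 0.0625 or a number of a turn 0.188, either way. A call with a gripper value outside its range is refused whole. The fingers move at their own pace and stop on an object; the grip force is fixed at half the most. Time passes only in rows, so rows that do not move let the fingers close. It gives the time, the measured TCP pose, the force, the opening and the grip force at its end, in the units of the state.
- sense(): the state, without advancing time (a new reading comes with each control period).
- read_camera(name): name is "side" or "top" or "wrist"; returns a dict with "pixels" (384x512x3 uint8, blue, green, red), "z_map" (384x512 float32, mm along the optical axis (not along the pixel's ray), 0 where there is no reading), "camera_matrix" (3x3 intrinsics, pixels), "k1" (the pictures are not rectified: a ray, as slopes to the right and down, at radius r is drawn at 1 + k1 r^2 times it, then the intrinsics apply), "xyz" and "attitude" of the camera in the world. Camera axes: x right, y down, z forward; pixel columns grow to the right and rows downward; lengths in mm; the calibration is good to about 2 mm. A picture is of the moment at which its call begins.
- close_job(): hands the job in; it is judged then, once.
Trained networks look in the newest picture that a camera, given by its name, has taken for a name from the list of things; names that differ only in an ending like _2 or _b are one class to them, and where a whole thing is asked for, a point or a joint stands for the part that bears it (a point fixed in the world has none). Each returns a list of dicts, best first, with "conf" (0 to 1); they miss things now and then, are a little off and sometimes report something else, mostly with a low value. They report only what shows in the picture. A call takes as long as a camera call.
- find_in(camera, name): "box" ([centre column, centre row, width, height] in pixels, round what is visible of it).
- regions_of(camera, name): "mask" (384x512 bool, what is visible of it) and "box" ([centre column, centre row, width, height] in pixels, round what is visible of it).
The state is a dict: "clock": time; "joint_positions": joint angles; "joint_vel": joint speeds; "joint_torque": joint torques, N m; "eef_pos": TCP position; "ee_rot": TCP orientation; "ft_force": force on the tool from outside, world axes, zero at the start; "moment": the same for the moment, N m; "grip_width": finger opening in mm; "finger_force": force on a finger pad.
Only numpy, scipy, OpenCV 4.12 (cv2) and the standard library are available. Lean on these libraries where they do the work, as an engineer would, in place of code of your own. Each camera call takes 0.05 s, during which the arm holds its last target. There are 200 camera calls.

## Working session

There is one attempt and no reset: what is moved stays moved. The work goes in short steps, Python scripts to look and compute and a tool call to move; the robot and the scene stay as the last step left them, time stands still between calls to the robot, and variables do not carry over. Pictures are saved under pics/ and viewed, at most 10 in all, crops included, and the job is handed in when it is done.

Besides the shell and the picture viewer there is one more tool, called after "Emit:" as a command line: name --argument value ..., lists and objects as JSON in quotes. apply_moves: Moves the arm, as the interface text tells. Its arguments: {"type":"object","properties":{"moves":{"type":"array","items":{"type":"object","properties":{"slide":{"type":"array","items":{"type":"number"}},"delta_rot":{"type":"array","items":{"type":"number"}},"grip":{"type":"number"}}}}},"required":["moves"]}

```bash
mkdir -p pics
cat > h.py <<'E'
from cell import *
import numpy as np, cv2
from scipy.spatial.transform import Rotation as R
def cam(n):
    return read_camera(n)
def pts(c,mask=None):
    K=np.array(c["camera_matrix"]);z=c["z_map"]
    m=z>0
    if mask is not None: m&=mask
    v,u=np.nonzero(m)
    xy=np.stack([u,v],1).astype(np.float64)[:,None]
    s=cv2.undistortPoints(xy,K,np.array([c["k1"],0,0,0,0.]))[:,0]
    d=z[v,u][:,None]
    P=np.hstack([s*d,d])
    a=np.array(c["attitude"]); M=a if a.shape==(3,3) else R.from_euler('xyz',a).as_matrix()
    return P@M.T+np.array(c["xyz"]),np.stack([u,v],1)
E
python3 - <<'E'
from h import *
s=sense();print({k:np.round(v,3) for k,v in s.items()})
ims=[]
for n in("top","side"):
    c=cam(n);cv2.imwrite(f"pics/{n}0.png",c["pixels"]);print(n,c["xyz"],c["attitude"])
    for o in("stand","rest","jar","dish_stack","dish","media_bottle","beaker","marker"):
        for r in regions_of(n,o)[:2]:
            P,_=pts(c,r["mask"])
            if len(P)==0: continue
            print(o,round(r["conf"],2),np.round(r["box"]),"med",np.round(np.median(P,0)),"lo",np.round(np.percentile(P,3,0)),"hi",np.round(np.percentile(P,97,0)))
E
```

```text
{'clock': np.float64(0.0), 'joint_positions': array([-1.353,  0.333, -0.065,  1.461,  0.022,  1.35 , -0.088]), 'joint_vel': array([ 0.001, -0.   ,  0.   ,  0.   ,  0.001,  0.001,  0.001]), 'joint_torque': array([-0.0000e+00, -6.2543e+01,  4.9000e-02, -3.9161e+01,  1.6000e-02,
        1.0000e-02, -0.0000e+00]), 'eef_pos': array([148.952, 606.718, 303.123]), 'ee_rot': array([-3.14 ,  0.   ,  2.901]), 'ft_force': array([ 0.145,  0.329, -0.003]), 'moment': array([ 0.014, -0.018,  0.053]), 'finger_force': np.float64(0.0), 'grip_width': np.float64(85.296)}
top [ 446.76700511   17.94412814 1131.88215212] [-3.03330569e+00  2.86899855e-03 -1.54181647e+00]
stand 0.96 [276. 198.  50.  56.] med [541. -12.  11.] lo [493. -70.   7.] hi [597.  42. 117.]
rest 0.94 [167. 202.  34.  62.] med [526. 233.  12.] lo [468. 202.   7.] hi [588. 272. 106.]
jar 0.64 [389. 190.  38.  29.] med [ 566. -257.   85.] lo [ 538. -290.   20.] hi [ 594. -233.   89.]
dish_stack 0.87 [226. 250.  35.  38.] med [426.  93.  49.] lo [388.  54.  45.] hi [464. 132.  53.]
dish_stack 0.48 [167. 201.  36.  58.] med [526. 233.  12.]
[... 903 characters left out ...]
.]
dish_stack 0.95 [198. 228.  34.  32.] med [421.  73.  47.] lo [383.  49.   4.] hi [463. 132.  52.]
dish_stack 0.17 [254. 222.  56. 100.] med [543. -20.  12.] lo [497. -74.   6.] hi [594.  38. 225.]
dish 0.71 [279. 215.  29.  24.] med [666.  99.  16.] lo [629.  62.   0.] hi [707. 170.  20.]
media_bottle 0.72 [318. 248.  26.  52.] med [ 672. -138.   72.] lo [ 652. -151.    9.] hi [ 700. -113.  131.]
media_bottle 0.53 [278. 216.  26.  24.] med [666.  97.  17.] lo [631.  62.   4.] hi [707. 143.  20.]
beaker 0.83 [228. 268.  28.  42.] med [ 444. -121.   59.] lo [ 417. -136.    7.] hi [474. -74.  86.]
marker 0.47 [295. 240.  32.   6.] med [657.  -7.  12.] lo [625. -14.   5.] hi [703.  -0.  16.]
```

View pics/top0.png

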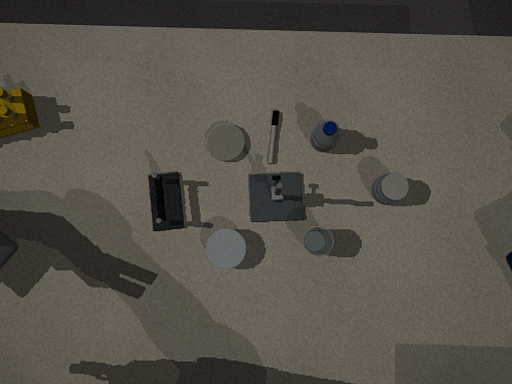

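View pics/side0.png

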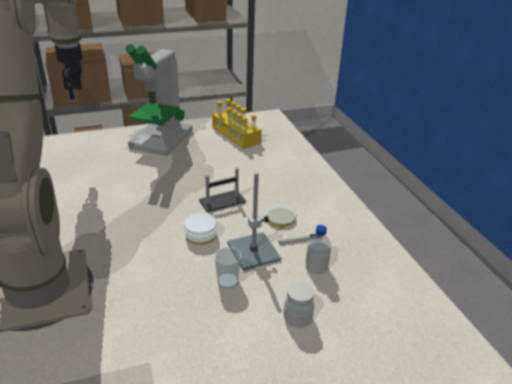

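The stand (top picture, about 276,198) is upright, and the rest (167,202) is on its world +y side. The jar is at (392,188), with dishes at (226,250) and (224,141). The thumbscrew points to world +x. I'll refine the geometry next.

Run:
```python
from h import *
for n in("top","side"):
    c=cam(n)
    for o in("stand","rest"):
        r=regions_of(n,o)[0]
        P,_=pts(c,r["mask"])
        pl=P[(P[:,2]>5)&(P[:,2]<15)]
        print(n,o,"plate",cv2.minAreaRect(pl[:,:2].astype(np.float32)), np.round(np.percentile(pl,1,0)),np.round(np.percentile(pl,99,0)),len(pl))
        if o=="stand":
            for lo,hi in((120,180),(180,235),(235,262)):
                q=P[(P[:,2]>lo)&(P[:,2]<hi)]
                if len(q): print(" rod",lo,np.round(np.median(q,0),1),len(q))
        else:
            for lo,hi in((60,90),(95,120)):
                q=P[(P[:,2]>lo)&(P[:,2]<hi)]
                if len(q): print(" z",lo,np.round(np.median(q,0),1),len(q)); l=cv2.fitLine(q[:,:2].astype(np.float32),cv2.DIST_L2,0,.01,.01).ravel(); print(l)
```

```text
top stand plate ((545.5606079101562, -13.904251098632812), (110.36325073242188, 119.91327667236328), 4.0707011222839355) [490. -73.   6.] [600.  46.  15.] 2116
 rod 120 [540.6 -11.7 151.8] 17
 rod 180 [540.6 -12.5 210.1] 20
 rod 235 [544.9 -14.2 249.9] 37
top rest plate ((527.9363403320312, 238.13113403320312), (129.32981872558594, 70.60556030273438), 8.302225112915039) [463. 200.   6.] [592. 277.  15.] 1227
 z 60 [528.2 236.8  79.8] 324
[9.8951453e-01 1.4443317e-01 5.2784930e+02 2.3670346e+02]
 z 95 [484.5 236.6 110.6] 61
[9.8995239e-01 1.4140123e-01 5.2660040e+02 2.3676500e+02]
side stand plate ((545.2559814453125, -1.6336898803710938), (114.89059448242188, 151.88470458984375), 4.40214729309082) [489. -77.   6.] [599.  44.  15.] 1050
 rod 120 [542.9 -17.7 152.7] 93
 rod 180 [542.5 -17.7 207.5] 88
 rod 235 [542.4 -19.1 241.4] 22
side rest plate ((526.5122680664062, 237.84967041015625), (129.34857177734375, 77.83076477050781), 8.582940101623535) [463. 195.   6.] [587. 274.  15.] 527
 z 60 [526.1 233.   76.6] 203
[9.8871863e-01 1.4978477e-01 5.2645599e+02 2.3314328e+02]
 z 95 [482.6 232.6 102. ] 33
[9.8999459e-01 1.4110538e-01 5.2074176e+02 2.3335995e+02]
```

Emit:
apply_moves --moves '[{"slide":[-0.04,-0.03,0],"delta_rot":[0,0,0.1],"grip":0.5},{"slide":[-0.04,-0.03,0],"delta_rot":[0,0,0.1],"grip":0.5},{"slide":[0,0,0],"delta_rot":[0,0,0],"grip":0.5}]'

```text
clock: 1.58
eef_pos: [211.8, 524.0, 304.5]
ee_rot: [3.141, 0.001, 2.694]
ft_force: [-0.1, 0.1, 0.1]
grip_width: 42.8
finger_force: 0.0
```

```bash
cat > plan.py <<'E'
from h import *
import sys,json
from scipy.linalg import expm,logm
ST=np.array([545.,-14,0]);yaw=np.radians(4.1)
X=np.array([np.cos(yaw),np.sin(yaw),0]);D=np.array([-np.sin(yaw),np.cos(yaw),0]);Z=np.array([0,0,1.])
E=ST+60*D
def rod(th,h): # point on the rod axis and its direction
    r=np.sin(th)*D+np.cos(th)*Z; n=np.cos(th)*D-np.sin(th)*Z
    return E-60*n+h*r, r
def pose(thd,h,a,psi=0,dep=57,off=0,tlag=0):
    p,r=rod(np.radians(thd),h); a=np.radians(a);ps=np.radians(psi)+yaw
    z=np.array([np.cos(a)*np.cos(ps),np.cos(a)*np.sin(ps),-np.sin(a)])
    y=np.cross(z,r);y/=np.linalg.norm(y)
    M=np.stack([np.cross(y,z),y,z],1)
    return p-dep*z+off*y,M
def cur():
    s=sense();return s["eef_pos"],R.from_euler('xyz',s["ee_rot"]).as_matrix()
def step(p0,M0,p1,M1,N):
    rv=R.from_matrix(M0.T@M1).as_rotvec()/N
    S=sum(R.from_rotvec(rv*k).as_matrix() for k in range(N))
    return np.linalg.solve(S,M0.T@(p1-p0))/1000,rv
def show(name,p0,M0,p1,M1,N):
    t,r=step(p0,M0,p1,M1,N);print(name,N,"slide",np.round(t,4).tolist(),"rot",np.round(r,4).tolist(),"->",np.round(p1))
E
python3 - <<'E'
from plan import *
p,M=cur();print(np.round(sense()["joint_positions"],3))
t,Mt=pose(0,170,60,dep=140)
w=np.array([330,250,330.]); 
yw=np.array([np.sin(.2),-np.sin(.2)*0,0])
# via: tool down, y axis towards -45deg
zz=np.array([0,0,-1.]);yy=np.array([np.cos(-.2),np.sin(-.2),0]);Mw=np.stack([np.cross(yy,zz),yy,zz],1)
show("via",p,M,w,Mw,10);show("pre",w,Mw,t,Mt,12)
E
```

```text
[-1.267  0.199 -0.002  1.625  0.002  1.317 -0.146]
via 10 slide [-0.0319, -0.0038, -0.0025] rot [0.0001, 0.0001, 0.1323] -> [330. 250. 330.]
pre 12 slide [-0.0086, 0.0258, 0.0028] rot [-0.0283, 0.0373, 0.1056] -> [475. -19. 291.]
```

Emit:
apply_moves --moves '[{"slide":[-0.032,-0.004,-0.0025],"delta_rot":[0,0,0.132],"grip":0.5},{"slide":[-0.032,-0.004,-0.0025],"delta_rot":[0,0,0.132],"grip":0.5},{"slide":[-0.032,-0.004,-0.0025],"delta_rot":[0,0,0.132],"grip":0.5},{"slide":[-0.032,-0.004,-0.0025],"delta_rot":[0,0,0.132],"grip":0.5},{"slide":[-0.032,-0.004,-0.0025],"delta_rot":[0,0,0.132],"grip":0.5},{"slide":[-0.032,-0.004,-0.0025],"delta_rot":[0,0,0.132],"grip":0.5},{"slide":[-0.032,-0.004,-0.0025],"delta_rot":[0,0,0.132],"grip":0.5},{"slide":[-0.032,-0.004,-0.0025],"delta_rot":[0,0,0.132],"grip":0.5},{"slide":[-0.032,-0.004,-0.0025],"delta_rot":[0,0,0.132],"grip":0.5},{"slide":[-0.032,-0.004,-0.0025],"delta_rot":[0,0,0.132],"grip":0.5}]'

```text
clock: 2.82
eef_pos: [328.2, 251.4, 329.2]
ee_rot: [3.141, -0.0, 1.377]
ft_force: [0.4, -0.1, 0.7]
grip_width: 43.1
finger_force: 0.0
```

Run:
```python
from plan import *
p,M=cur();print(np.round(sense()["joint_positions"],3),p,sense()["ee_rot"])
for a in(45,60):
    t,Mt=pose(0,170,a,dep=130);show("pre%d"%a,p,M,t,Mt,12)
```

```text
[-1.024 -0.174  0.232  1.945  0.041  1.366 -0.998] [328.23909891 251.35669148 329.15052324] [ 3.14131617e+00 -4.29376933e-04  1.37723207e+00]
pre45 12 slide [-0.0115, 0.0239, 0.0042] rot [-0.0426, 0.0557, 0.1028] -> [453. -21. 262.]
pre60 12 slide [-0.0085, 0.0262, 0.0036] rot [-0.0284, 0.0372, 0.1062] -> [480. -19. 283.]
```

Emit:
apply_moves --moves '[{"slide":[-0.0085,0.0262,0.0036],"delta_rot":[-0.0284,0.0372,0.1062],"grip":0.5},{"slide":[-0.0085,0.0262,0.0036],"delta_rot":[-0.0284,0.0372,0.1062],"grip":0.5},{"slide":[-0.0085,0.0262,0.0036],"delta_rot":[-0.0284,0.0372,0.1062],"grip":0.5},{"slide":[-0.0085,0.0262,0.0036],"delta_rot":[-0.0284,0.0372,0.1062],"grip":0.5},{"slide":[-0.0085,0.0262,0.0036],"delta_rot":[-0.0284,0.0372,0.1062],"grip":0.5},{"slide":[-0.0085,0.0262,0.0036],"delta_rot":[-0.0284,0.0372,0.1062],"grip":0.5},{"slide":[-0.0085,0.0262,0.0036],"delta_rot":[-0.0284,0.0372,0.1062],"grip":0.5},{"slide":[-0.0085,0.0262,0.0036],"delta_rot":[-0.0284,0.0372,0.1062],"grip":0.5},{"slide":[-0.0085,0.0262,0.0036],"delta_rot":[-0.0284,0.0372,0.1062],"grip":0.5},{"slide":[-0.0085,0.0262,0.0036],"delta_rot":[-0.0284,0.0372,0.1062],"grip":0.5},{"slide":[-0.0085,0.0262,0.0036],"delta_rot":[-0.0284,0.0372,0.1062],"grip":0.5},{"slide":[-0.0085,0.0262,0.0036],"delta_rot":[-0.0284,0.0372,0.1062],"grip":0.5}]'

```text
clock: 4.32
eef_pos: [481.4, -18.6, 282.2]
ee_rot: [-3.14, -0.525, 0.072]
ft_force: [0.3, -0.2, -0.3]
grip_width: 42.7
finger_force: 0.0
```

Run:
```python
from plan import *
p,M=cur();print(np.round(sense()["joint_positions"],3),p,sense()["ee_rot"])
for a in(45,60):
  for h in (170,180):
    t,Mt=pose(0,h,a,dep=57);show("entry%d"%a,p,M,t,Mt,8)
```

```text
[-0.563 -0.328  0.436  2.213  0.238  0.711 -1.75 ] [481.37554432 -18.5598626  282.17089659] [-3.13984552 -0.52524795  0.07153018]
entry45 8 slide [-0.003, 0.0, 0.009] rot [-0.0002, 0.0325, -0.0] -> [505. -17. 210.]
entry45 8 slide [-0.0023, 0.0, 0.008] rot [-0.0002, 0.0325, -0.0] -> [505. -17. 220.]
entry60 8 slide [-0.0001, 0.0, 0.009] rot [-0.0002, -0.0002, -0.0] -> [517. -16. 219.]
entry60 8 slide [0.0005, 0.0, 0.0079] rot [-0.0002, -0.0002, -0.0] -> [517. -16. 229.]
```

Emit:
apply_moves --moves '[{"slide":[0,0,0.0085],"delta_rot":[0,0,0],"grip":0.5},{"slide":[0,0,0.0085],"delta_rot":[0,0,0],"grip":0.5},{"slide":[0,0,0.0085],"delta_rot":[0,0,0],"grip":0.5},{"slide":[0,0,0.0085],"delta_rot":[0,0,0],"grip":0.5},{"slide":[0,0,0.0085],"delta_rot":[0,0,0],"grip":0.5},{"slide":[0,0,0.0085],"delta_rot":[0,0,0],"grip":0.5},{"slide":[0,0,0.0085],"delta_rot":[0,0,0],"grip":0.5},{"slide":[0,0,0.0085],"delta_rot":[0,0,0],"grip":0.5},{"slide":[0,0,0],"delta_rot":[0,0,0],"grip":0.5}]'

```text
clock: 5.45
eef_pos: [515.0, -15.6, 222.3]
ee_rot: [-3.141, -0.522, 0.075]
ft_force: [-0.5, 0.3, 0.5]
grip_width: 42.5
finger_force: 0.0
```

Run:
```python
from plan import *
s=sense();print(np.round(s["joint_positions"],3),s["eef_pos"],s["ee_rot"],s["ft_force"])
p,M=cur();print("rod at 57:",p+57*M[:,2])
c=cam("wrist")["pixels"];d=cam("side")["pixels"]
cv2.imwrite("pics/w1.png",np.hstack([cv2.resize(c,(400,300)),cv2.resize(d[130:310,150:390],(400,300))]))
for a,h,dep in((45,175,57),(50,175,57)):
    t,Mt=pose(0,h,a,dep=dep);show("tilt%d"%a,p,M,t,Mt,6)
```

```text
[-0.614 -0.154  0.534  2.224  0.144  0.531 -1.666] [514.95463106 -15.62369056 222.29280877] [-3.14143028 -0.52213592  0.07470211] [-0.4884636   0.32801787  0.50279146]
rod at 57: [543.30241566 -13.4928223  172.88772291]
tilt45 6 slide [-0.0021, 0.0001, -0.0001] rot [-0.0003, 0.0439, 0.0004] -> [505. -17. 215.]
tilt50 6 slide [-0.0012, 0.0001, -0.0001] rot [-0.0003, 0.0293, 0.0004] -> [508. -17. 219.]
```

View pics/w1.png

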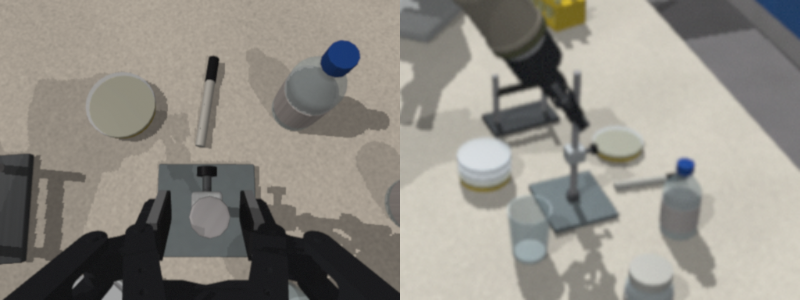

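```bash
cat > kin.py <<'E'
from h import *
import itertools
from scipy.optimize import least_squares
Q=np.array([[-1.353,.333,-.065,1.461,.022,1.35,-.088],[-1.267,.199,-.002,1.625,.002,1.317,-.146],[-1.024,-.174,.232,1.945,.041,1.366,-.998],[-.563,-.328,.436,2.213,.238,.711,-1.75],[-.614,-.154,.534,2.224,.144,.531,-1.666]])
Pm=np.array([[149,606.7,303.1],[211.8,524,304.5],[328.2,251.4,329.2],[481.4,-18.6,282.2],[515,-15.6,222.3]])
Om=np.array([[-3.14,0,2.901],[3.141,.001,2.694],[3.141,0,1.377],[-3.14,-.525,.0715],[-3.141,-.522,.0747]])
def fk(q,L,s):
    d1,L1,L2,L3,o1,e,o7=L
    r=lambda ax,a:R.from_euler(ax,a).as_matrix()
    p=np.array([0,0,d1]);M=r('z',s[0]*q[0]+o1)@r('y',q[1])@r('z',s[1]*q[2])
    p=p+M@[e,0,L1];M=M@r('y',q[3]);p=p+M@[-e,0,0];M=M@r('z',s[2]*q[4]);p=p+M@[0,0,L2]
    M=M@r('y',q[5])@r('z',s[3]*q[6]+o7);p=p+M@[0,0,L3]
    return p,M
def res(L,s,w=300):
    o=[]
    for q,p,a in zip(Q,Pm,Om):
        x,M=fk(q,L,s);o+=list(x-p)+list(w*(M-R.from_euler('xyz',a).as_matrix()).ravel())
    return o
def fit():
    best=None
    for s in itertools.product((1,-1),repeat=4):
      for o7 in(0,1.57,3.14,-1.57):
        f=least_squares(res,[350,400,400,200,0,0,o7],args=(s,),loss='soft_l1',f_scale=5)
        if best is None or f.cost<best[0]: best=(f.cost,f.x,s)
    return best
E
python3 - <<'E'
from kin import *
b=fit();print(b[0],np.round(b[1],3),b[2]);print(np.round(np.array(res(b[1],b[2])).reshape(5,12),1))
E
```

```text
258.74974455035925 [ 2.85505e+02  4.47069e+02  4.96659e+02  2.94060e+02 -8.00000e-02
 -2.92100e+00  1.49300e+00] (-1, -1, -1, -1)
[[  4.4   0.6  -0.6   0.1   0.3   0.1   0.3  -0.1  -0.   -0.1  -0.    0. ]
 [ -0.2   0.7  -1.5   0.3   0.5   0.1   0.5  -0.3  -0.   -0.1   0.    0. ]
 [-11.7   5.6  -1.7   0.8  -0.2  -0.1  -0.2  -0.8  -0.   -0.   -0.1  -0. ]
 [ -0.1   5.3   3.1  -0.   -4.    0.5   2.4  -0.  -12.1  -0.3  11.7   0.1]
 [ -0.8   1.5   1.1   0.   -4.1   0.5   2.3  -0.1 -12.1  -0.3  11.7   0.1]]
```

```bash
cat > ik.py <<'E'
from kin import *; from plan import pose
b=fit();L,s=b[1],b[2]
lo=np.array([-2.6,-.5,-1.47,.16,-1.27,.06,-2.6])+.03;hi=np.array([2.6,2.12,1.34,2.42,4.41,2.06,2.6])-.03
def ik(p,M,q0):
    f=lambda q:np.concatenate([(lambda x,A:np.r_[x-p,300*(A-M).ravel()])(*fk(q,L,s)),3*(q-q0)])
    r=least_squares(f,np.clip(q0,lo,hi),bounds=(lo,hi));x,A=fk(r.x,L,s)
    return r.x,np.linalg.norm(x-p),np.degrees(R.from_matrix(A.T@M).magnitude())
E
python3 - <<'E'
from ik import *
q0=Q[-1]
for a1,psi1 in((60,0),(50,0),(50,20),(45,0),(45,20),(40,20),(35,20),(35,30)):
    q=q0;out=[]
    for th in range(0,84,6):
        f=th/80;p,M=pose(th,175-35*f,60+(a1-60)*min(1,2*f),psi1*f)
        q,e,eo=ik(p,M,q);out.append((e,eo))
    print(a1,psi1,np.round(q,2),"maxerr",np.round(np.max(out,0),1))
E
```

```text
60 0 [-0.9   0.07  0.41  2.25  0.41  0.35 -0.89] maxerr [0. 0.]
50 0 [-0.69  0.05  0.14  2.37  1.33  0.25 -1.85] maxerr [0. 0.]
50 20 [-1.1   0.03  0.78  2.39 -1.24  0.13  0.88] maxerr [2.4 0.3]
45 0 [-0.54  0.08 -0.04  2.39  1.72  0.31 -2.27] maxerr [13.7  1.2]
45 20 [-1.69 -0.16  1.31  2.39  0.69  0.09 -0.97] maxerr [33.5  3.4]
40 20 [-1.71 -0.19  1.31  2.39  1.41  0.09 -1.68] maxerr [54.4  5.3]
35 20 [-1.72 -0.14  1.31  2.39  2.28  0.09 -2.57] maxerr [74.9  6.9]
35 30 [-1.5  -0.2   1.31  2.39 -1.24  0.23  1.14] maxerr [65.9  7.5]
```

Run:
```python
from ik import *
from plan import rod
r8=np.radians(8.3);bx=np.array([np.cos(r8),np.sin(r8)])
ob=[]
ang=np.linspace(0,2*np.pi,16,endpoint=False)
def cyl(c,r,h): return np.array([[c[0]+r*np.cos(t),c[1]+r*np.sin(t),z] for t in ang for z in np.linspace(0,h,12)])
pegs=np.vstack([cyl(np.array([527.5,237])+k*48*bx,6,110) for k in(-1,1)]+[cyl(np.array([527.5,237])+k*bx,8,80) for k in range(-40,41,10)])
ds=cyl((426,93),45,48)
def clr(p,M,P):
    l=(P-p)@M; d=np.abs(l-[0,0,-75])-[42.5,42.5,75]; 
    return np.min(np.linalg.norm(np.maximum(d,0),axis=1)+np.minimum(d.max(1),0))
q0=Q[-1]
for a1 in(55,50,45,40):
  for psi in(0,-15,-30):
    for h1 in (130,142):
      q=q0;out=[]
      for th in range(0,84,6):
        f=th/80;p,M=pose(th,175+(h1-175)*f,60+(a1-60)*f,psi*f,dep=57+6*f)
        q,e,eo=ik(p,M,q);out.append((e,eo,-clr(p,M,pegs),-clr(p,M,ds)))
      print(a1,psi,h1,np.round(q,2),"max",np.round(np.max(out,0),1),"tool y z",np.round(M[2,1],2))
```

```text
55 0 130 [-0.86  0.03  0.37  2.33  0.74  0.27 -1.21] max [  0.    0.  -25.2 -62.8] tool y z 0.57
55 0 142 [-0.87  0.04  0.35  2.31  0.75  0.29 -1.25] max [  0.    0.  -18.6 -65.2] tool y z 0.57
55 -15 130 [-0.87  0.09  0.26  2.26  0.9   0.47 -1.46] max [  0.    0.  -14.2 -67.5] tool y z 0.57
55 -15 142 [-0.88  0.1   0.24  2.25  0.89  0.49 -1.48] max [  0.    0.   -8.6 -71.4] tool y z 0.57
55 -30 130 [-0.88  0.17  0.19  2.17  0.86  0.67 -1.48] max [  0.    0.   -4.7 -74.7] tool y z 0.54
55 -30 142 [-0.89  0.18  0.17  2.16  0.85  0.69 -1.49] max [  0.    0.   -1.4 -78.6] tool y z 0.54
50 0 130 [-0.79  0.03  0.26  2.39  1.27  0.24 -1.77] max [  0.    0.  -24.1 -55.9] tool y z 0.63
50 0 142 [-0.8   0.03  0.25  2.38  1.24  0.26 -1.77] max [  0.    0.  -16.7 -58.4] tool y z 0.63
50 -15 130 [-0.84  0.09  0.18  2.31  1.18  0.48 -1.8 ] max [  0.    0.  -11.9 -61.1] tool y z 0.64
50 -15 142 [-0.85  0.1   0.16  2.3   1.16  0.5  -1.79] max [  0.    0.   -5.1 -64.5] tool y z 0.64
50 -30 130 [-0.87  0.19  0.13  2.21  1.04  0.7  -1.73] max [  0.    0.   -1.7 -68.2] tool y z 0.62
50 -30 142 [-0.88  
[... 557 characters left out ...]
ol y z 0.68
45 -30 142 [-0.86  0.22  0.04  2.22  1.18  0.77 -1.96] max [  0.    0.    6.3 -66.2] tool y z 0.68
40 0 130 [-0.63  0.11  0.04  2.39  1.92  0.36 -2.49] max [ 33.7   2.6 -23.2 -42. ] tool y z 0.75
40 0 142 [-0.64  0.11  0.02  2.39  1.88  0.38 -2.47] max [ 29.7   2.3 -14.4 -44.8] tool y z 0.75
40 -15 130 [-0.75  0.15 -0.    2.39  1.63  0.61 -2.37] max [  2.8   0.2  -9.7 -47.1] tool y z 0.76
40 -15 142 [-0.76  0.15 -0.02  2.38  1.61  0.63 -2.36] max [  0.    0.    0.3 -50.4] tool y z 0.76
40 -30 130 [-0.84  0.25 -0.01  2.26  1.34  0.82 -2.18] max [  0.    0.    3.6 -54.2] tool y z 0.75
40 -30 142 [-0.85  0.25 -0.02  2.24  1.32  0.84 -2.17] max [  0.    0.    9.4 -59.9] tool y z 0.75
```

```bash
cat >> plan.py <<'E'
def way(th):
    f=min(1,max(0,th/80)); g=min(1,max(0,(th-30)/50))
    return pose(th,173-38*g,60-10*f,-10*f,dep=57+6*f)
def seg(a,b,N=12,fromcur=True):
    s=sense();print(a,b,"q",np.round(s["joint_positions"],2),"F",np.round(s["ft_force"],1),"w",round(float(s["grip_width"]),1))
    p,M=way(a)
    if fromcur:
        pc,Mc=cur();print("err mm",np.round(M.T@(pc-p),1),"deg",np.round(np.degrees(R.from_matrix(M.T@Mc).as_rotvec()),1));p,M=pc,Mc
    show("row",p,M,*way(b),N)
E
python3 -c "
from plan import *
seg(0,8)
for a in range(8,80,8): show(str(a),*way(a),*way(a+8),12)
"
```

```text
0 8 q [-0.61 -0.16  0.53  2.22  0.14  0.53 -1.67] F [ 0.1 -1.   0. ] w 42.7
err mm [-1.  -0.5 -1.3] deg [ 0.1 -0.  -0.1]
row 12 slide [0.0005, -0.002, -0.0004] rot [-0.0011, 0.0014, -0.0208] -> [514.   9. 229.]
8 12 slide [0.0008, -0.002, -0.0003] rot [-0.0013, 0.0011, -0.0184] -> [511.  35. 232.]
16 12 slide [0.0011, -0.0019, -0.0001] rot [-0.0015, 0.0008, -0.0154] -> [508.  61. 232.]
24 12 slide [0.0012, -0.0018, 0.0002] rot [-0.0016, 0.0005, -0.013] -> [505.  86. 226.]
32 12 slide [0.001, -0.0016, 0.0007] rot [-0.0017, 0.0002, -0.0111] -> [502. 107. 214.]
40 12 slide [0.0009, -0.0015, 0.0008] rot [-0.0017, -0.0001, -0.0097] -> [500. 125. 200.]
48 12 slide [0.0009, -0.0014, 0.0009] rot [-0.0017, -0.0003, -0.0087] -> [497. 141. 184.]
56 12 slide [0.0008, -0.0013, 0.001] rot [-0.0016, -0.0005, -0.0081] -> [495. 154. 167.]
64 12 slide [0.0007, -0.0012, 0.001] rot [-0.0016, -0.0007, -0.0077] -> [493. 165. 149.]
72 12 slide [0.0006, -0.0011, 0.0011] rot [-0.0015, -0.0009, -0.0075] -> [492. 172. 131.]
```

Emit:
apply_moves --moves '[{"slide":[0,0,0],"delta_rot":[0,0,0],"grip":0.65},{"slide":[0,0,0],"delta_rot":[0,0,0],"grip":0.76},{"slide":[0,0,0],"delta_rot":[0,0,0],"grip":0.76},{"slide":[0,0,0],"delta_rot":[0,0,0],"grip":0.76}]'

```text
clock: 6.05
eef_pos: [515.0, -15.7, 223.1]
ee_rot: [-3.141, -0.523, 0.074]
ft_force: [0.1, -0.0, -1.0]
grip_width: 20.6
finger_force: 0.0
```

Emit:
apply_moves --moves '[{"slide":[0.0005,-0.002,-0.0004],"delta_rot":[-0.0011,0.0014,-0.021],"grip":0.76},{"slide":[0.0005,-0.002,-0.0004],"delta_rot":[-0.0011,0.0014,-0.021],"grip":0.76},{"slide":[0.0005,-0.002,-0.0004],"delta_rot":[-0.0011,0.0014,-0.021],"grip":0.76},{"slide":[0.0005,-0.002,-0.0004],"delta_rot":[-0.0011,0.0014,-0.021],"grip":0.76},{"slide":[0.0005,-0.002,-0.0004],"delta_rot":[-0.0011,0.0014,-0.021],"grip":0.76},{"slide":[0.0005,-0.002,-0.0004],"delta_rot":[-0.0011,0.0014,-0.021],"grip":0.76},{"slide":[0.0005,-0.002,-0.0004],"delta_rot":[-0.0011,0.0014,-0.021],"grip":0.76},{"slide":[0.0005,-0.002,-0.0004],"delta_rot":[-0.0011,0.0014,-0.021],"grip":0.76},{"slide":[0.0005,-0.002,-0.0004],"delta_rot":[-0.0011,0.0014,-0.021],"grip":0.76},{"slide":[0.0005,-0.002,-0.0004],"delta_rot":[-0.0011,0.0014,-0.021],"grip":0.76},{"slide":[0.0005,-0.002,-0.0004],"delta_rot":[-0.0011,0.0014,-0.021],"grip":0.76},{"slide":[0.0005,-0.002,-0.0004],"delta_rot":[-0.0011,0.0014,-0.021],"grip":0.76}]'

```text
clock: 7.55
eef_pos: [513.6, 9.0, 228.7]
ee_rot: [2.982, -0.52, 0.368]
ft_force: [-1.7, -3.5, 0.7]
grip_width: 20.5
finger_force: 1.3
```

```bash
python3 -c "
from plan import *
seg(8,16)"
```

```text
8 16 q [-0.64 -0.17  0.49  2.23  0.25  0.53 -1.57] F [-1.7 -3.5  0.7] w 20.5
err mm [-0.2 -0.   0.2] deg [-0.   0.  -0.2]
row 12 slide [0.0008, -0.002, -0.0003] rot [-0.0012, 0.001, -0.0181] -> [511.  35. 232.]
```

Emit:
apply_moves --moves '[{"slide":[0.0008,-0.002,-0.0003],"delta_rot":[-0.0012,0.001,-0.0182],"grip":0.76},{"slide":[0.0008,-0.002,-0.0003],"delta_rot":[-0.0012,0.001,-0.0182],"grip":0.76},{"slide":[0.0008,-0.002,-0.0003],"delta_rot":[-0.0012,0.001,-0.0182],"grip":0.76},{"slide":[0.0008,-0.002,-0.0003],"delta_rot":[-0.0012,0.001,-0.0182],"grip":0.76},{"slide":[0.0008,-0.002,-0.0003],"delta_rot":[-0.0012,0.001,-0.0182],"grip":0.76},{"slide":[0.0008,-0.002,-0.0003],"delta_rot":[-0.0012,0.001,-0.0182],"grip":0.76},{"slide":[0.0008,-0.002,-0.0003],"delta_rot":[-0.0012,0.001,-0.0182],"grip":0.76},{"slide":[0.0008,-0.002,-0.0003],"delta_rot":[-0.0012,0.001,-0.0182],"grip":0.76},{"slide":[0.0008,-0.002,-0.0003],"delta_rot":[-0.0012,0.001,-0.0182],"grip":0.76},{"slide":[0.0008,-0.002,-0.0003],"delta_rot":[-0.0012,0.001,-0.0182],"grip":0.76},{"slide":[0.0008,-0.002,-0.0003],"delta_rot":[-0.0012,0.001,-0.0182],"grip":0.76},{"slide":[0.0008,-0.002,-0.0003],"delta_rot":[-0.0012,0.001,-0.0182],"grip":0.76}]'

```text
clock: 9.05
eef_pos: [510.6, 34.7, 231.8]
ee_rot: [2.849, -0.483, 0.613]
ft_force: [1.8, -2.8, -1.4]
grip_width: 20.5
finger_force: 1.1
```

```bash
python3 -c "
from plan import *
seg(16,24)
d=cam('side')['pixels'];cv2.imwrite('pics/s2.png',cv2.resize(d[130:310,150:390],(720,540)))"
```

```text
16 24 q [-0.67 -0.18  0.44  2.24  0.34  0.54 -1.5 ] F [ 1.8 -2.8 -1.4] w 20.5
err mm [-0.3 -0.1  0.3] deg [ 0.   0.  -0.1]
row 12 slide [0.0011, -0.0019, -0.0001] rot [-0.0015, 0.0007, -0.0153] -> [508.  61. 232.]
```

View pics/s2.png

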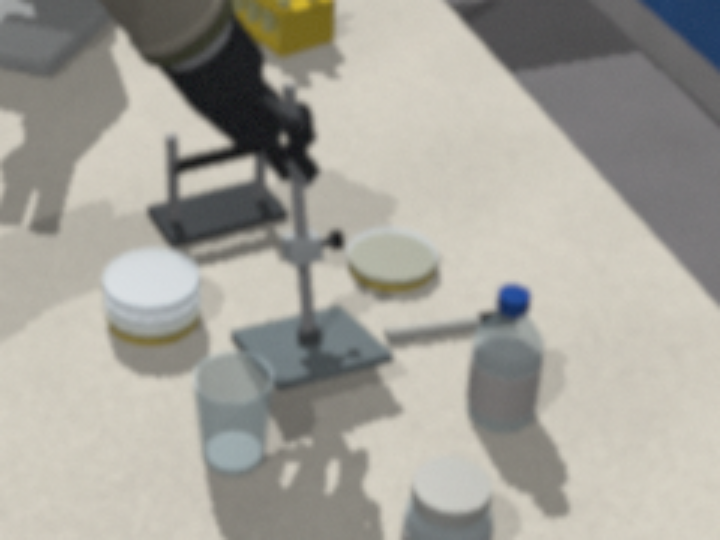

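The foot's near edge has lifted (310,380) and the rod leans towards the rest, turning on its far edge. Continuing.

Emit:
apply_moves --moves '[{"slide":[0.0011,-0.0019,-0.0001],"delta_rot":[-0.0015,0.0007,-0.0153],"grip":0.76},{"slide":[0.0011,-0.0019,-0.0001],"delta_rot":[-0.0015,0.0007,-0.0153],"grip":0.76},{"slide":[0.0011,-0.0019,-0.0001],"delta_rot":[-0.0015,0.0007,-0.0153],"grip":0.76},{"slide":[0.0011,-0.0019,-0.0001],"delta_rot":[-0.0015,0.0007,-0.0153],"grip":0.76},{"slide":[0.0011,-0.0019,-0.0001],"delta_rot":[-0.0015,0.0007,-0.0153],"grip":0.76},{"slide":[0.0011,-0.0019,-0.0001],"delta_rot":[-0.0015,0.0007,-0.0153],"grip":0.76},{"slide":[0.0011,-0.0019,-0.0001],"delta_rot":[-0.0015,0.0007,-0.0153],"grip":0.76},{"slide":[0.0011,-0.0019,-0.0001],"delta_rot":[-0.0015,0.0007,-0.0153],"grip":0.76},{"slide":[0.0011,-0.0019,-0.0001],"delta_rot":[-0.0015,0.0007,-0.0153],"grip":0.76},{"slide":[0.0011,-0.0019,-0.0001],"delta_rot":[-0.0015,0.0007,-0.0153],"grip":0.76},{"slide":[0.0011,-0.0019,-0.0001],"delta_rot":[-0.0015,0.0007,-0.0153],"grip":0.76},{"slide":[0.0011,-0.0019,-0.0001],"delta_rot":[-0.0015,0.0007,-0.0153],"grip":0.76}]'

```text
clock: 10.6
eef_pos: [507.7, 60.9, 231.8]
ee_rot: [2.745, -0.428, 0.809]
ft_force: [0.6, -2.0, -0.8]
grip_width: 20.9
finger_force: 1.1
```

```bash
python3 -c "
from plan import *
seg(24,32)"
```

```text
24 32 q [-0.69 -0.18  0.38  2.25  0.43  0.54 -1.46] F [ 0.6 -2.  -0.8] w 20.9
err mm [ 0.2 -0.  -0. ] deg [ 0. -0.  0.]
row 12 slide [0.0011, -0.0018, 0.0002] rot [-0.0016, 0.0005, -0.013] -> [505.  86. 226.]
```

Emit:
apply_moves --moves '[{"slide":[0.0011,-0.0018,0.0002],"delta_rot":[-0.0016,0.0005,-0.013],"grip":0.76},{"slide":[0.0011,-0.0018,0.0002],"delta_rot":[-0.0016,0.0005,-0.013],"grip":0.76},{"slide":[0.0011,-0.0018,0.0002],"delta_rot":[-0.0016,0.0005,-0.013],"grip":0.76},{"slide":[0.0011,-0.0018,0.0002],"delta_rot":[-0.0016,0.0005,-0.013],"grip":0.76},{"slide":[0.0011,-0.0018,0.0002],"delta_rot":[-0.0016,0.0005,-0.013],"grip":0.76},{"slide":[0.0011,-0.0018,0.0002],"delta_rot":[-0.0016,0.0005,-0.013],"grip":0.76},{"slide":[0.0011,-0.0018,0.0002],"delta_rot":[-0.0016,0.0005,-0.013],"grip":0.76},{"slide":[0.0011,-0.0018,0.0002],"delta_rot":[-0.0016,0.0005,-0.013],"grip":0.76},{"slide":[0.0011,-0.0018,0.0002],"delta_rot":[-0.0016,0.0005,-0.013],"grip":0.76},{"slide":[0.0011,-0.0018,0.0002],"delta_rot":[-0.0016,0.0005,-0.013],"grip":0.76},{"slide":[0.0011,-0.0018,0.0002],"delta_rot":[-0.0016,0.0005,-0.013],"grip":0.76},{"slide":[0.0011,-0.0018,0.0002],"delta_rot":[-0.0016,0.0005,-0.013],"grip":0.76}]'

```text
clock: 12.1
eef_pos: [504.0, 85.5, 226.7]
ee_rot: [2.665, -0.368, 0.965]
ft_force: [2.8, -0.9, 3.9]
grip_width: 20.7
finger_force: 1.8
```

```bash
python3 -c "
from plan import *
seg(32,40)"
```

```text
32 40 q [-0.71 -0.17  0.33  2.26  0.52  0.53 -1.46] F [ 2.8 -0.9  3.9] w 20.7
err mm [-0.4 -0.2 -0.6] deg [0. 0. 0.]
row 12 slide [0.001, -0.0016, 0.0007] rot [-0.0017, 0.0002, -0.0111] -> [502. 107. 214.]
```

Emit:
apply_moves --moves '[{"slide":[0.001,-0.0016,0.0007],"delta_rot":[-0.0017,0.0002,-0.0111],"grip":0.76},{"slide":[0.001,-0.0016,0.0007],"delta_rot":[-0.0017,0.0002,-0.0111],"grip":0.76},{"slide":[0.001,-0.0016,0.0007],"delta_rot":[-0.0017,0.0002,-0.0111],"grip":0.76},{"slide":[0.001,-0.0016,0.0007],"delta_rot":[-0.0017,0.0002,-0.0111],"grip":0.76},{"slide":[0.001,-0.0016,0.0007],"delta_rot":[-0.0017,0.0002,-0.0111],"grip":0.76},{"slide":[0.001,-0.0016,0.0007],"delta_rot":[-0.0017,0.0002,-0.0111],"grip":0.76},{"slide":[0.001,-0.0016,0.0007],"delta_rot":[-0.0017,0.0002,-0.0111],"grip":0.76},{"slide":[0.001,-0.0016,0.0007],"delta_rot":[-0.0017,0.0002,-0.0111],"grip":0.76},{"slide":[0.001,-0.0016,0.0007],"delta_rot":[-0.0017,0.0002,-0.0111],"grip":0.76},{"slide":[0.001,-0.0016,0.0007],"delta_rot":[-0.0017,0.0002,-0.0111],"grip":0.76},{"slide":[0.001,-0.0016,0.0007],"delta_rot":[-0.0017,0.0002,-0.0111],"grip":0.76},{"slide":[0.001,-0.0016,0.0007],"delta_rot":[-0.0017,0.0002,-0.0111],"grip":0.76}]'

```text
clock: 13.6
eef_pos: [501.8, 106.4, 214.9]
ee_rot: [2.603, -0.305, 1.089]
ft_force: [2.4, 0.1, 3.4]
grip_width: 20.8
finger_force: 1.6
```

```bash
python3 -c "
from plan import *
seg(40,48)
d=cam('side')['pixels'];t=cam('top')['pixels'];cv2.imwrite('pics/s3.png',np.hstack([cv2.resize(d[130:280,170:370],(400,300)),cv2.resize(t[120:270,130:330],(400,300))]))"
```

```text
40 48 q [-0.73 -0.14  0.28  2.27  0.62  0.52 -1.47] F [2.4 0.1 3.4] w 20.8
err mm [-0.1  0.2 -0.5] deg [-0.  0. -0.]
row 12 slide [0.0009, -0.0015, 0.0009] rot [-0.0017, -0.0001, -0.0097] -> [500. 125. 200.]
```

View pics/s3.png

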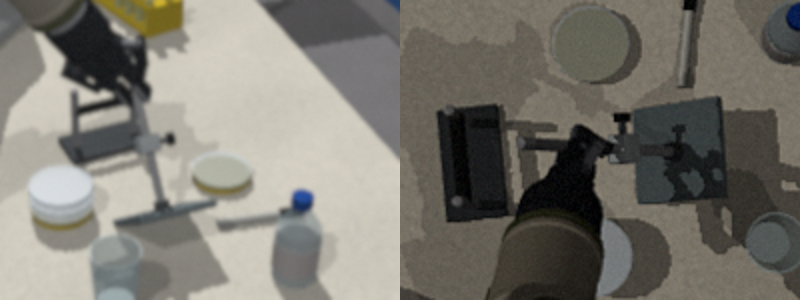

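The stand is at about 40°, with the rod tip at (522,143) and the foot at (680,150) in the right panel. I'll check that it hasn't yawed.

```bash
cat > chk.py <<'E'
from plan import *
def normal(n):
    c=cam(n);r=regions_of(n,"stand")
    if not r: return print("none")
    P,_=pts(c,r[0]["mask"]); p0,rr=rod(np.radians(0),0)
    P=P[P[:,1]<60]
    # ransac plane
    rng=np.random.default_rng(0);best=(0,)
    for _ in range(400):
        a=P[rng.choice(len(P),3,False)];nn=np.cross(a[1]-a[0],a[2]-a[0]);l=np.linalg.norm(nn)
        if l<1:continue
        nn/=l;k=np.abs((P-a[0])@nn)<3
        if k.sum()>best[0]:best=(k.sum(),k)
    q=P[best[1]];m=q.mean(0);v=np.linalg.svd(q-m)[2][2];v*=np.sign(v[1])
    print(n,len(P),best[0],"normal",np.round(v,3),"tilt",np.round(np.degrees(np.arccos(v[2])),1),"dir yaw",np.round(np.degrees(np.arctan2(-v[0],v[1])),1),"lowest",np.round(q[np.argsort(q[:,2])[:40]].mean(0)))
E
python3 -c "
from chk import *
normal('top');normal('side')"
```

```text
top 2339 1816 normal [-0.055  0.614  0.787] tilt 38.1 dir yaw 5.1 lowest [536.  49.  10.]
side 523 195 normal [-0.064  0.589  0.805] tilt 36.4 dir yaw 6.2 lowest [523.  28.  26.]
```

Emit:
apply_moves --moves '[{"slide":[0.0009,-0.0015,0.0009],"delta_rot":[-0.0017,-0.0001,-0.0097],"grip":0.76},{"slide":[0.0009,-0.0015,0.0009],"delta_rot":[-0.0017,-0.0001,-0.0097],"grip":0.76},{"slide":[0.0009,-0.0015,0.0009],"delta_rot":[-0.0017,-0.0001,-0.0097],"grip":0.76},{"slide":[0.0009,-0.0015,0.0009],"delta_rot":[-0.0017,-0.0001,-0.0097],"grip":0.76},{"slide":[0.0009,-0.0015,0.0009],"delta_rot":[-0.0017,-0.0001,-0.0097],"grip":0.76},{"slide":[0.0009,-0.0015,0.0009],"delta_rot":[-0.0017,-0.0001,-0.0097],"grip":0.76},{"slide":[0.0009,-0.0015,0.0009],"delta_rot":[-0.0017,-0.0001,-0.0097],"grip":0.76},{"slide":[0.0009,-0.0015,0.0009],"delta_rot":[-0.0017,-0.0001,-0.0097],"grip":0.76},{"slide":[0.0009,-0.0015,0.0009],"delta_rot":[-0.0017,-0.0001,-0.0097],"grip":0.76},{"slide":[0.0009,-0.0015,0.0009],"delta_rot":[-0.0017,-0.0001,-0.0097],"grip":0.76},{"slide":[0.0009,-0.0015,0.0009],"delta_rot":[-0.0017,-0.0001,-0.0097],"grip":0.76},{"slide":[0.0009,-0.0015,0.0009],"delta_rot":[-0.0017,-0.0001,-0.0097],"grip":0.76}]'

```text
clock: 15.4
eef_pos: [499.8, 124.5, 199.8]
ee_rot: [2.556, -0.242, 1.191]
ft_force: [2.0, -0.2, 3.6]
grip_width: 20.5
finger_force: 1.5
```

```bash
python3 -c "
from plan import *
seg(48,56)"
```

```text
48 56 q [-0.74 -0.1   0.24  2.29  0.73  0.5  -1.52] F [ 2.  -0.2  3.6] w 20.5
err mm [-0.5  0.2  0.5] deg [-0. -0. -0.]
row 12 slide [0.0009, -0.0014, 0.0009] rot [-0.0016, -0.0003, -0.0087] -> [497. 141. 184.]
```

Emit:
apply_moves --moves '[{"slide":[0.0009,-0.0014,0.0009],"delta_rot":[-0.0016,-0.0003,-0.0087],"grip":0.76},{"slide":[0.0009,-0.0014,0.0009],"delta_rot":[-0.0016,-0.0003,-0.0087],"grip":0.76},{"slide":[0.0009,-0.0014,0.0009],"delta_rot":[-0.0016,-0.0003,-0.0087],"grip":0.76},{"slide":[0.0009,-0.0014,0.0009],"delta_rot":[-0.0016,-0.0003,-0.0087],"grip":0.76},{"slide":[0.0009,-0.0014,0.0009],"delta_rot":[-0.0016,-0.0003,-0.0087],"grip":0.76},{"slide":[0.0009,-0.0014,0.0009],"delta_rot":[-0.0016,-0.0003,-0.0087],"grip":0.76},{"slide":[0.0009,-0.0014,0.0009],"delta_rot":[-0.0016,-0.0003,-0.0087],"grip":0.76},{"slide":[0.0009,-0.0014,0.0009],"delta_rot":[-0.0016,-0.0003,-0.0087],"grip":0.76},{"slide":[0.0009,-0.0014,0.0009],"delta_rot":[-0.0016,-0.0003,-0.0087],"grip":0.76},{"slide":[0.0009,-0.0014,0.0009],"delta_rot":[-0.0016,-0.0003,-0.0087],"grip":0.76},{"slide":[0.0009,-0.0014,0.0009],"delta_rot":[-0.0016,-0.0003,-0.0087],"grip":0.76},{"slide":[0.0009,-0.0014,0.0009],"delta_rot":[-0.0016,-0.0003,-0.0087],"grip":0.76}]'

```text
clock: 16.9
eef_pos: [497.3, 140.6, 184.1]
ee_rot: [2.518, -0.18, 1.276]
ft_force: [1.3, 0.1, 2.3]
grip_width: 20.6
finger_force: 1.3
```

```bash
python3 -c "
from plan import *
seg(56,64)
from chk import *
normal('top')"
```

```text
56 64 q [-0.75 -0.05  0.21  2.3   0.84  0.48 -1.57] F [1.3 0.1 2.3] w 20.6
err mm [-0.3  0.   0.3] deg [ 0. -0.  0.]
row 12 slide [0.0008, -0.0013, 0.001] rot [-0.0017, -0.0005, -0.0082] -> [495. 154. 167.]
top 1873 1551 normal [-0.076  0.795  0.602] tilt 53.0 dir yaw 5.4 lowest [545.  54.   5.]
```

Emit:
apply_moves --moves '[{"slide":[0.0008,-0.0013,0.001],"delta_rot":[-0.0017,-0.0005,-0.0082],"grip":0.77},{"slide":[0.0008,-0.0013,0.001],"delta_rot":[-0.0017,-0.0005,-0.0082],"grip":0.77},{"slide":[0.0008,-0.0013,0.001],"delta_rot":[-0.0017,-0.0005,-0.0082],"grip":0.78},{"slide":[0.0008,-0.0013,0.001],"delta_rot":[-0.0017,-0.0005,-0.0082],"grip":0.78},{"slide":[0.0008,-0.0013,0.001],"delta_rot":[-0.0017,-0.0005,-0.0082],"grip":0.79},{"slide":[0.0008,-0.0013,0.001],"delta_rot":[-0.0017,-0.0005,-0.0082],"grip":0.79},{"slide":[0.0008,-0.0013,0.001],"delta_rot":[-0.0017,-0.0005,-0.0082],"grip":0.8},{"slide":[0.0008,-0.0013,0.001],"delta_rot":[-0.0017,-0.0005,-0.0082],"grip":0.8},{"slide":[0.0008,-0.0013,0.001],"delta_rot":[-0.0017,-0.0005,-0.0082],"grip":0.81},{"slide":[0.0008,-0.0013,0.001],"delta_rot":[-0.0017,-0.0005,-0.0082],"grip":0.81},{"slide":[0.0008,-0.0013,0.001],"delta_rot":[-0.0017,-0.0005,-0.0082],"grip":0.82},{"slide":[0.0008,-0.0013,0.001],"delta_rot":[-0.0017,-0.0005,-0.0082],"grip":0.82}]'

```text
clock: 18.5
eef_pos: [495.3, 153.9, 166.8]
ee_rot: [2.487, -0.116, 1.352]
ft_force: [1.9, 1.1, 2.2]
grip_width: 15.6
finger_force: 1.0
```

```bash
python3 -c "
from plan import *
seg(64,72,14)
from chk import *
normal('top')"
```

```text
64 72 q [-0.77 -0.01  0.18  2.31  0.97  0.48 -1.64] F [1.9 1.1 2.2] w 15.6
err mm [-0.2 -0.1  0.4] deg [-0. -0. -0.]
row 14 slide [0.0006, -0.001, 0.0009] rot [-0.0013, -0.0006, -0.0066] -> [493. 165. 149.]
top 1544 1267 normal [-0.092  0.872  0.48 ] tilt 61.3 dir yaw 6.0 lowest [539.  53.   7.]
```

Emit:
apply_moves --moves '[{"slide":[0.0006,-0.001,0.0009],"delta_rot":[-0.0013,-0.0006,-0.0066],"grip":0.82},{"slide":[0.0006,-0.001,0.0009],"delta_rot":[-0.0013,-0.0006,-0.0066],"grip":0.82},{"slide":[0.0006,-0.001,0.0009],"delta_rot":[-0.0013,-0.0006,-0.0066],"grip":0.82},{"slide":[0.0006,-0.001,0.0009],"delta_rot":[-0.0013,-0.0006,-0.0066],"grip":0.82},{"slide":[0.0006,-0.001,0.0009],"delta_rot":[-0.0013,-0.0006,-0.0066],"grip":0.82},{"slide":[0.0006,-0.001,0.0009],"delta_rot":[-0.0013,-0.0006,-0.0066],"grip":0.82},{"slide":[0.0006,-0.001,0.0009],"delta_rot":[-0.0013,-0.0006,-0.0066],"grip":0.82},{"slide":[0.0006,-0.001,0.0009],"delta_rot":[-0.0013,-0.0006,-0.0066],"grip":0.82},{"slide":[0.0006,-0.001,0.0009],"delta_rot":[-0.0013,-0.0006,-0.0066],"grip":0.82},{"slide":[0.0006,-0.001,0.0009],"delta_rot":[-0.0013,-0.0006,-0.0066],"grip":0.82},{"slide":[0.0006,-0.001,0.0009],"delta_rot":[-0.0013,-0.0006,-0.0066],"grip":0.82},{"slide":[0.0006,-0.001,0.0009],"delta_rot":[-0.0013,-0.0006,-0.0066],"grip":0.82}]'

```text
clock: 20.1
eef_pos: [494.2, 162.8, 151.6]
ee_rot: [2.466, -0.061, 1.41]
ft_force: [0.6, 0.7, 0.7]
grip_width: 15.4
finger_force: 0.4
```

```bash
python3 -c "
from plan import *
seg(71,76,12)
from chk import *
normal('top')
d=cam('side')['pixels'];t=cam('top')['pixels'];cv2.imwrite('pics/s4.png',np.hstack([cv2.resize(d[130:280,170:370],(400,300)),cv2.resize(t[120:270,130:330],(400,300))]))"
```

```text
71 76 q [-0.79  0.03  0.17  2.32  1.07  0.47 -1.71] F [0.6 0.7 0.7] w 15.4
err mm [-0.4  0.7  0.3] deg [ 0.  -0.   0.1]
row 12 slide [0.0004, -0.0008, 0.0006] rot [-0.001, -0.0005, -0.0049] -> [492. 169. 140.]
top 969 511 normal [-0.014  0.007  1.   ] tilt 0.9 dir yaw 64.4 lowest [ 564. -263.   83.]
```

View pics/s4.png

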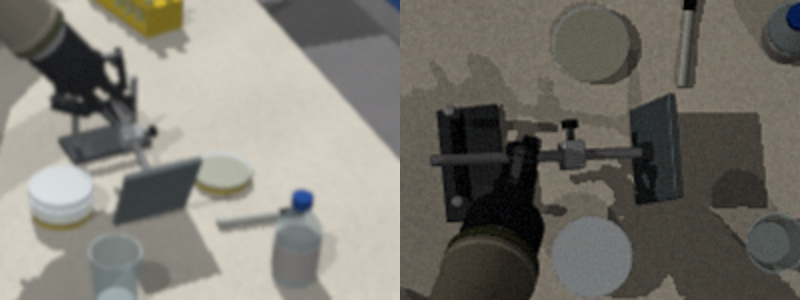

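The rod, at about 69°, is over the crossbar midway between the pegs (450,110) and (457,200). Letting it down slowly.

Emit:
apply_moves --moves '[{"slide":[0.0004,-0.0008,0.0006],"delta_rot":[-0.001,-0.0005,-0.0049],"grip":0.82},{"slide":[0.0004,-0.0008,0.0006],"delta_rot":[-0.001,-0.0005,-0.0049],"grip":0.82},{"slide":[0.0004,-0.0008,0.0006],"delta_rot":[-0.001,-0.0005,-0.0049],"grip":0.82},{"slide":[0.0004,-0.0008,0.0006],"delta_rot":[-0.001,-0.0005,-0.0049],"grip":0.82},{"slide":[0.0004,-0.0008,0.0006],"delta_rot":[-0.001,-0.0005,-0.0049],"grip":0.82},{"slide":[0.0004,-0.0008,0.0006],"delta_rot":[-0.001,-0.0005,-0.0049],"grip":0.82},{"slide":[0.0004,-0.0008,0.0006],"delta_rot":[-0.001,-0.0005,-0.0049],"grip":0.82},{"slide":[0.0004,-0.0008,0.0006],"delta_rot":[-0.001,-0.0005,-0.0049],"grip":0.82},{"slide":[0.0004,-0.0008,0.0006],"delta_rot":[-0.001,-0.0005,-0.0049],"grip":0.82},{"slide":[0.0004,-0.0008,0.0006],"delta_rot":[-0.001,-0.0005,-0.0049],"grip":0.82},{"slide":[0.0004,-0.0008,0.0006],"delta_rot":[-0.001,-0.0005,-0.0049],"grip":0.82},{"slide":[0.0004,-0.0008,0.0006],"delta_rot":[-0.001,-0.0005,-0.0049],"grip":0.82}]'

```text
clock: 21.8
eef_pos: [492.1, 168.5, 140.2]
ee_rot: [2.452, -0.02, 1.452]
ft_force: [0.1, 0.4, -0.1]
grip_width: 15.5
finger_force: 0.1
```

```bash
python3 -c "
from plan import *
seg(76,81,12)"
```

```text
76 81 q [-0.8   0.06  0.16  2.32  1.15  0.48 -1.75] F [ 0.1  0.4 -0.1] w 15.5
err mm [-0.2 -0.1 -0.4] deg [-0. -0. -0.]
row 12 slide [0.0004, -0.0007, 0.0007] rot [-0.0007, -0.0005, -0.0047] -> [492. 174. 129.]
```

Emit:
apply_moves --moves '[{"slide":[0.0004,-0.0007,0.0007],"delta_rot":[-0.0007,-0.0005,-0.0047],"grip":0.82},{"slide":[0.0004,-0.0007,0.0007],"delta_rot":[-0.0007,-0.0005,-0.0047],"grip":0.82},{"slide":[0.0004,-0.0007,0.0007],"delta_rot":[-0.0007,-0.0005,-0.0047],"grip":0.82},{"slide":[0.0004,-0.0007,0.0007],"delta_rot":[-0.0007,-0.0005,-0.0047],"grip":0.82},{"slide":[0.0004,-0.0007,0.0007],"delta_rot":[-0.0007,-0.0005,-0.0047],"grip":0.82},{"slide":[0.0004,-0.0007,0.0007],"delta_rot":[-0.0007,-0.0005,-0.0047],"grip":0.82},{"slide":[0.0004,-0.0007,0.0007],"delta_rot":[-0.0007,-0.0005,-0.0047],"grip":0.82},{"slide":[0.0004,-0.0007,0.0007],"delta_rot":[-0.0007,-0.0005,-0.0047],"grip":0.82},{"slide":[0.0004,-0.0007,0.0007],"delta_rot":[-0.0007,-0.0005,-0.0047],"grip":0.82},{"slide":[0.0004,-0.0007,0.0007],"delta_rot":[-0.0007,-0.0005,-0.0047],"grip":0.82},{"slide":[0.0004,-0.0007,0.0007],"delta_rot":[-0.0007,-0.0005,-0.0047],"grip":0.82},{"slide":[0.0004,-0.0007,0.0007],"delta_rot":[-0.0007,-0.0005,-0.0047],"grip":0.82}]'

```text
clock: 23.3
eef_pos: [491.5, 173.4, 128.4]
ee_rot: [2.444, 0.021, 1.492]
ft_force: [-1.0, 0.6, -0.1]
grip_width: 15.4
finger_force: 0.3
```

```bash
cat > e.py <<'E'
from plan import *
import sys
seg(81,83,6)
c=cam('top');d=cam('side')
cv2.imwrite(sys.argv[1],np.hstack([cv2.resize(d["pixels"][130:280,170:370],(400,300)),cv2.resize(c["pixels"][120:270,130:330],(400,300))]))
P,uv=pts(c)
# rod height profile along tip line, top surface
p=(P-E)@np.stack([X,D,Z],1)
for lo,hi in((70,80),(175,190),(190,205),(205,225)):
    k=(np.abs(p[:,0])<12)&(p[:,1]>lo)&(p[:,1]<hi)&(p[:,2]>60)&(p[:,2]<140)
    q=p[k]
    if len(q):
        q=q[q[:,2]>np.percentile(q[:,2],95)-8];print(lo,len(q),"x",np.round(np.median(q[:,0]),1),"top z",np.round(np.median(q[:,2]),1))
E
python3 e.py pics/s5.png
```

```text
81 83 q [-0.81  0.1   0.16  2.33  1.22  0.48 -1.79] F [-1.   0.6 -0.1] w 15.4
err mm [-0.2 -0.2  0.2] deg [ 0. -0.  0.]
row 6 slide [0.0005, -0.0005, 0.0005] rot [-0.0001, 0.0001, -0.0039] -> [491. 176. 124.]
70 23 x -0.1 top z 88.0
175 43 x -6.7 top z 97.3
190 36 x -6.4 top z 101.0
205 51 x -7.4 top z 102.9
```

View pics/s5.png

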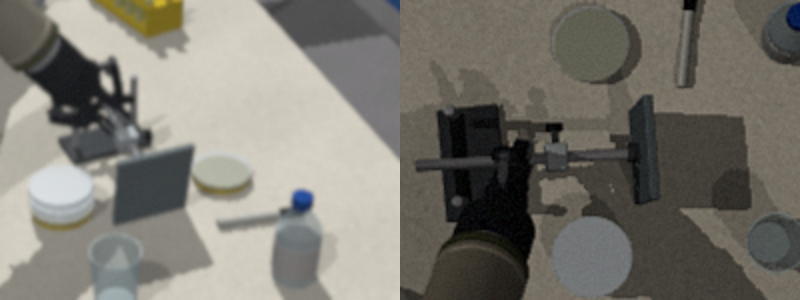

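The rod is nearly down: the tip at (420,165) is past the bar and the rod lies between the pegs. Lowering the last couple of degrees while opening slowly.

Emit:
apply_moves --moves '[{"slide":[0.0004,-0.0005,0.0005],"delta_rot":[0,0,-0.004],"grip":0.82},{"slide":[0.0004,-0.0005,0.0005],"delta_rot":[0,0,-0.004],"grip":0.81},{"slide":[0.0004,-0.0005,0.0005],"delta_rot":[0,0,-0.004],"grip":0.8},{"slide":[0.0004,-0.0005,0.0005],"delta_rot":[0,0,-0.004],"grip":0.79},{"slide":[0.0004,-0.0005,0.0005],"delta_rot":[0,0,-0.004],"grip":0.78},{"slide":[0.0004,-0.0005,0.0005],"delta_rot":[0,0,-0.004],"grip":0.77},{"slide":[0,0,0],"delta_rot":[0,0,0],"grip":0.76},{"slide":[0,0,0],"delta_rot":[0,0,0],"grip":0.75},{"slide":[0,0,0],"delta_rot":[0,0,0],"grip":0.74},{"slide":[0,0,0],"delta_rot":[0,0,0],"grip":0.72},{"slide":[0,0,0],"delta_rot":[0,0,0],"grip":0.7}]'

```text
clock: 24.78
eef_pos: [491.3, 175.7, 124.2]
ee_rot: [2.445, 0.036, 1.51]
ft_force: [0.5, 0.4, 0.2]
grip_width: 25.7
finger_force: 0.0
```

```bash
python3 e.py pics/s6.png; python3 -c "
from plan import *
p,M=cur();print(np.round(M.T@np.array([0,0,1.]),3))"
```

```text
81 83 q [-0.82  0.11  0.15  2.33  1.24  0.48 -1.79] F [0.5 0.4 0.2] w 25.7
err mm [ 2.2 -3.2  3.1] deg [ 0.  -0.  -1.4]
row 6 slide [0.0001, 0.0, -0.0] rot [-0.0001, 0.0001, 0.0001] -> [491. 176. 124.]
70 11 x 0.3 top z 83.6
175 36 x -6.2 top z 91.4
190 39 x -5.9 top z 92.6
205 50 x -7.3 top z 96.1
[-0.036  0.642 -0.766]
```

The rod rests on the bar (top surface about 93 mm) and the fingers carry no load. Withdrawing straight back.

Emit:
apply_moves --moves '[{"slide":[0,0,-0.006],"delta_rot":[0,0,0],"grip":0.7},{"slide":[0,0,-0.008],"delta_rot":[0,0,0],"grip":0.7},{"slide":[0,0,-0.01],"delta_rot":[0,0,0],"grip":0.7},{"slide":[0,0,-0.012],"delta_rot":[0,0,0],"grip":0.7},{"slide":[0,0,-0.014],"delta_rot":[0,0,0],"grip":0.7},{"slide":[0,0,-0.014],"delta_rot":[0,0,0],"grip":0.7},{"slide":[0,0,-0.014],"delta_rot":[0,0,0],"grip":0.7},{"slide":[0,0,-0.014],"delta_rot":[0,0,0],"grip":0.7},{"slide":[0,0,0],"delta_rot":[0,0,0],"grip":0.7},{"slide":[0,0,0],"delta_rot":[0,0,0],"grip":0.7}]'

```text
clock: 26.12
eef_pos: [432.5, 181.8, 194.6]
ee_rot: [2.444, 0.036, 1.51]
ft_force: [-0.2, 0.2, 0.2]
grip_width: 25.7
finger_force: 0.0
```

```bash
python3 e.py pics/s7.png; python3 -c "
from plan import *
for o in('jar','dish_stack','dish','media_bottle','beaker','marker'):
    c=cam('top') if o=='jar' else c
    r=regions_of('top',o)
    if r: print(o,np.round(r[0]['box']),np.round(np.median(pts(c,r[0]['mask'])[0],0)))
"
```

```text
81 83 q [-0.87 -0.15  0.07  2.38  0.96  0.68 -1.55] F [-0.2  0.2  0.2] w 25.7
err mm [  2.1  -3.2 -88.9] deg [ 0.  -0.  -1.4]
row 6 slide [0.0001, 0.0, 0.0153] rot [-0.0, 0.0, 0.0001] -> [491. 176. 124.]
70 19 x -1.3 top z 80.9
175 39 x -6.4 top z 91.4
190 40 x -6.1 top z 92.2
205 51 x -7.5 top z 95.1
jar [391. 189.  34.  32.] [ 565. -256.   85.]
dish_stack [228. 248.  38.  41.] [426.  93.  49.]
dish [198. 195. 117.  56.] [530.  87.  86.]
beaker [320. 243.  33.  31.] [ 447. -111.   13.]
marker [273. 137.   7.  50.] [690.  -5.  14.]
```

View pics/s7.png

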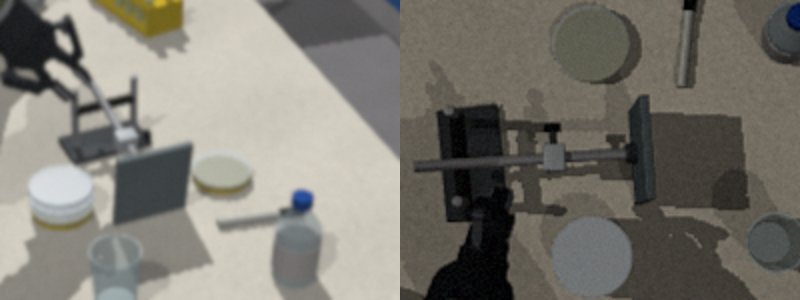

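The stand lies on its side with its rod on the bar between the pegs, at (455,165). The gripper is clear and the other objects look undisturbed.

```bash
python3 -c "
from cell import *
print(close_job())"
```

```text
the job is handed in; nothing more can be done
None
```

The stand was tipped slowly over its foot edge and let down gently. Its rod now rests on the crossbar between the two pegs, the other objects look undisturbed, the gripper is clear, and the job was handed in at about 26 s.

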